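# Show the helper which sprocket goes on which bicycle hub

### The job

Show a helper at the garage bench what to fit where, by pointing only: point down at the middle-sized of the three sprockets, with the fingertips over its middle and just above it (a few centimetres at most), and stay there for at least two seconds; then point in the same way at the rear hub, the taller one with the ribbed driver below its axle end, and finish there, still pointing at it. Touch nothing and move nothing, and do not point at another sprocket or at the front hub: stay well up when you pass over those.

Things in the scene. Friction and masses are not known exactly. Their poses are not given: they have to be found in the camera images.
- sprocket_small: flat bare-steel toothed ring lying on the bench, 13 teeth, 62 mm across the teeth, 5 mm thick, with a low collar (43 mm across) round a 36 mm centre hole; the collar's top is 9 mm above the underside. Origin: centre of the underside, z up. The smallest of the three sprockets.
- sprocket_middle: flat bare-steel toothed ring lying on the bench, 19 teeth, 86 mm across the teeth, 5 mm thick, with a low collar (43 mm across) round a 36 mm centre hole; the collar's top is 9 mm above the underside. Origin: centre of the underside, z up. The middle-sized of the three sprockets.
- sprocket_large: flat bare-steel toothed ring lying on the bench, 26 teeth, 114 mm across the teeth, 5 mm thick, with a low collar (43 mm across) round a 36 mm centre hole; the collar's top is 9 mm above the underside. Origin: centre of the underside, z up. The largest of the three sprockets.
- hub_rear: bicycle rear hub standing upright, axle vertical, in an 80 x 80 x 30 mm plywood block: aluminium shell with two 56 mm flanges (at 38 and 90 mm height), above them a dark ribbed steel driver 38 mm across (95 to 128 mm), and a 10 mm axle whose end is 142 mm above the bench. Origin: centre of the block's underside, z up along the axle.
- hub_front: bicycle front hub standing upright in an equal plywood block: slim aluminium shell with two 38 mm flanges (at 38 and 84 mm height), no driver, its 10 mm axle ending 108 mm above the bench. Origin: centre of the block's underside, z up along the axle.
- socket: bystander: steel deep socket standing upright, 28 mm across, 40 mm high; origin centre of underside
- pedal: bystander: black platform pedal lying flat, 80 (its x) x 64 x 24 mm high; origin centre of underside. Farther out, 60 mm or more from the middle of any sprocket or hub, lie a wrench and a screwdriver and stand a mug and an oil bottle, all under 125 mm high.
- grease_tub: bystander: grey tub with black lid, 60 mm across, 50 mm high; origin centre of underside. Along the edges of the bench stands fixed equipment outside the working area: toolbox (right edge), vise and small drawers (left edge), all under 230 mm high, parts tray and carton (far edge), under 100 mm high.
There are look-alikes about, which are no part of the job. Leave any purple look-alike of the hub_front alone. Leave any purple look-alike of the sprocket_small alone.

How it is judged:
On the way, in this order (a step that is already met when the one before it is completed fails the run):
1. the fingertips point at the middle-sized sprocket from just above it for two seconds (horizontal distance between the grasp point and sprocket_middle below 0.025 m and z of the grasp point in the frame of sprocket_middle between 0.031 and 0.094 m), for 2 s.
2. the fingertips point at the rear hub from just above its axle end (horizontal distance between the grasp point and hub_rear below 0.025 m and z of the grasp point in the frame of hub_rear between 0.164 and 0.227 m), for 0.3 s.
At the end, for the whole second after the job is handed in: The tool point is within 25 mm of the rear hub's axis seen from above and 22 to 85 mm above its axle end (fingertips about 3 to 66 mm above it); sprockets and hubs are upright and within 8 mm of where they began. The sprocket was pointed at with the same tolerances (all of step 2 and distance of each of sprocket_small, sprocket_middle, sprocket_large, hub_front, hub_rear from where it was at the start of the episode below 0.008 m and angle between each of sprocket_small, sprocket_middle, sprocket_large, hub_front, hub_rear's own z axis and vertical below 0.1 rad); the robot touches nothing.
It fails at once if the robot touches something (over 0.5 N) (contact force between any of the fingers, the arm and anything else above 0.5 N).
It fails at once if a sprocket, a hub, the socket, pedal or tub is moved or lifted (over 8 mm) (distance of any of sprocket_small, sprocket_middle, sprocket_large, hub_front, hub_rear, socket, pedal, grease_tub from where it was at the start of the episode above 0.008 m).
It fails at once if the tool points at the wrong sprocket or at the front hub: tool point within 25 mm of its centre seen from above and less than 85 mm above its top ((horizontal distance between the grasp point and sprocket_small below 0.025 m and z of the grasp point in the frame of sprocket_small below 0.094 m) or (horizontal distance between the grasp point and sprocket_large below 0.025 m and z of the grasp point in the frame of sprocket_large below 0.094 m) or (horizontal distance between the grasp point and hub_front below 0.025 m and z of the grasp point in the frame of hub_front below 0.193 m)).
It also fails if it takes over 48 s, if anything falls off the work surface, if the arm or the gripper's body presses on something with over 40 N, if the wrist force passes 120 N, or if a joint passes its speed limit or range.

### The arm

A 7-joint arm with a two-finger parallel gripper is mounted at the origin on the work surface. World frame = base frame: x ahead of the robot, y to its left, z up, the work surface at z = 0. Lengths are in m, angles in rad, forces in N, time in s.
With the tool pointing down it reaches from about 0.35 to 0.9 m from the base axis. Payload 8.1 kg.
Tool frame: the origin (TCP) lies between the finger pads, 19 mm behind the fingertips; this is the grasp point; z points along the fingers, y is the line along which they close (so a half turn about z gives the same grasp; the last joint's range is limited). The gripper opens to 92 mm and grips with 3 to 60 N. Pads are 19 mm wide; open, the fingers measure 130 mm over their backs; the gripper's body (75 mm by 190 mm) begins 47 mm behind the grasp point.
Start: joints at [1.045, 0.434, 0.025, 1.573, -0.012, 1.134, -0.075], TCP at [0.256, -0.57, 0.246] pointing down, gripper open.
Joint ranges: [-2.62, 2.62], [-0.44, 2.09], [-1.27, 1.32], [0.08, 2.57], [-1.32, 4.46], [0.12, 2], [-2.74, 2.74]. Speed limits (rad/s): [2.22, 2.22, 3.01, 3.01, 3.14, 3.14, 3.14].

### API

Orientations are given as a unit quaternion [x, y, z, w].
In Python, from bench import * gives the robot as it stands.
- The arm moves only by the tool carry_out, never from a script. Its argument "plan" is a list of rows, each an object with "dp": the shift along the world's x, y, z scaled (see below), a list of three; "turn": the turn, a rotation vector about the world's x, y, z scaled (see below), a list of three; "gripper": the opening, from -1 (shut) to 1 (fully open). A call has 1 to 5 rows; each row is the pose to reach, as a shift and turn from the pose commanded when the call began; what a row does not reach only later rows make up. The controller multiplies each number of a shift by 500 mm and each number of a turn by 90 degrees. A row lasts 1/12 s, in which the tool goes at most 41.7 mm and 7.16 degrees, less where a joint would pass 70% of its speed; a pose out of reach is approached as far as the arm can. A call with a number of a shift or a turn outside -1 to 1 is refused whole. A call with a gripper value outside its range is refused whole. The fingers move at their own pace and stop on an object; "squeeze" is the grip in N (left out, the last holds). Time passes only in rows, so rows that repeat a pose let the fingers close. It gives the time, the measured TCP pose, the force, the opening and the grip force at its end, in the units of the state.
- read_state(): the state, without advancing time (a new reading comes with each control period).
- capture(name): name is "scene" or "top" or "wrist"; returns the picture (400x640x3 uint8, blue, green, red); there is no depth.
- camera_info(name): a dict with "fovy" (degrees; the focal length in pixels is half the picture's height over the tangent of half this angle, whatever the lens; pixels are square), "cx", "cy" (the principal point, pixels), "extrinsics" (4x4, takes a point from camera to world coordinates). Camera axes: x right, y up, looking along -z (the intrinsics and any distortion apply to the point x, -y, -z); pixel columns grow to the right and rows downward; lengths in m; the calibration is good to about 2 mm. A picture is of the moment at which its call begins: read the wrist's pose just before it. camera_info takes no time and is no camera call; for the wrist camera it gives the pose at the moment of the call.
- job_done(): hands the job in; it is judged then, once.
The state is a dict: "clock": time; "joint_positions": joint angles; "joint_velocities": joint speeds; "joint_efforts": joint torques, N m; "tcp_pos": TCP position; "tool_rot": TCP orientation; "wrist_force": force on the tool from outside, world axes, zero at the start; "torque": the same for the moment, N m; "opening": opening from 0.0 (shut) to 1.0 (fully open); "grip_force": force on a finger pad.
Only numpy, scipy, OpenCV 4.12 (cv2) and the standard library are available. Lean on these libraries where they do the work, as an engineer would, in place of code of your own. Each camera call takes 0.05 s, during which the arm holds its last target. There are 200 camera calls.

## Working session

There is one attempt and no reset: what is moved stays moved. The work goes in short steps, Python scripts to look and compute and a tool call to move; the robot and the scene stay as the last step left them, time stands still between calls to the robot, and variables do not carry over. Pictures are saved under pics/ and viewed, at most 10 in all, crops included, and the job is handed in when it is done.

Besides the shell and the picture viewer there is one more tool, called after "Request:" by a JSON object that holds its "name" and its "arguments", one argument or row to a line. carry_out: Moves the arm, as the interface text tells. Shifts and turns lie within -1 to 1; 1 stands for 500 mm of shift or 90 degrees of turn. Its arguments: {"type":"object","properties":{"plan":{"type":"array"},"squeeze":{"type":"number"}},"required":["plan"]}

```bash
mkdir -p pics; python3 - <<'E'
from bench import *
import cv2,numpy as np
for n in("top","scene"):
    cv2.imwrite(f"pics/{n}0.png",capture(n)); i=camera_info(n); print(n,i)
s=read_state(); print(s["clock"],s["tcp_pos"],s["tool_rot"],s["opening"])
E
```

```text
top {'fovy': 52.274833567097225, 'cx': 319.071086688597, 'cy': 209.21779249781065, 'extrinsics': array([[-0.0275462 ,  0.99721786, -0.0692658 ,  0.43111419],
       [-0.99958532, -0.02806064, -0.00646478, -0.00469247],
       [-0.00839044,  0.069059  ,  0.99757729,  1.17763066],
       [ 0.        ,  0.        ,  0.        ,  1.        ]])}
scene {'fovy': 49.299621464848656, 'cx': 319.33102614878584, 'cy': 203.37454431428282, 'extrinsics': array([[ 0.84225667, -0.37746578,  0.38486788,  0.93663169],
       [ 0.53905769,  0.58373638, -0.6071809 , -0.68361258],
       [ 0.00452863,  0.71886815,  0.69513169,  0.81938967],
       [ 0.        ,  0.        ,  0.        ,  1.        ]])}
0.1 [ 0.25624546 -0.56958957  0.24484049] [ 9.77745424e-01  2.09793709e-01 -2.00262617e-04 -6.67270528e-04] 0.9984553174179017
```

View pics/top0.png

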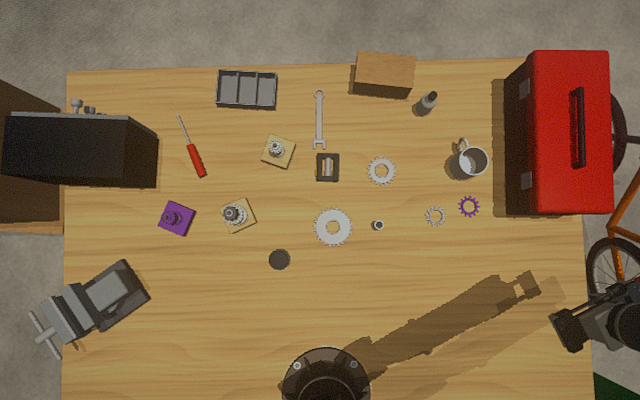

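View pics/scene0.png

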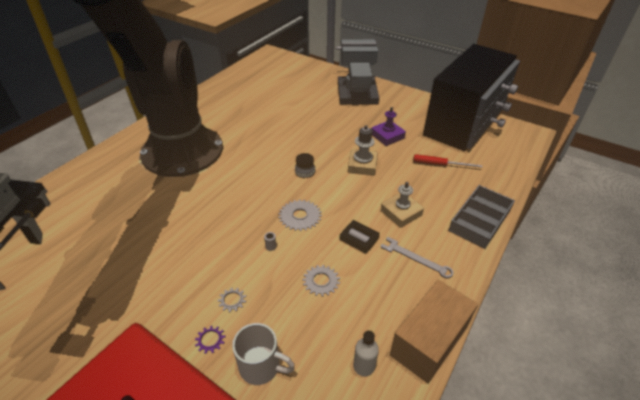

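Top view: sprockets at (332,227) large, (381,171) middle and (435,216) small; purple ring at (469,206) is a look-alike. Hubs at (238,214), with a dark driver (rear), and at (278,151), slim (front); the purple one is at (176,217). Next I'll measure and confirm these in one enlarged crop.

```bash
cat > h.py <<'E'
from bench import *
import cv2,numpy as np
def ray(n,u,v,i=None):
    i=i or camera_info(n); f=200/np.tan(np.radians(i["fovy"]/2)); E=i["extrinsics"]
    return E[:3,3],E[:3,:3]@np.array([(u-i["cx"])/f,-(v-i["cy"])/f,-1])
def onz(n,u,v,z,i=None):
    o,d=ray(n,u,v,i); return o+d*(z-o[2])/d[2]
E
python3 - <<'E'
from h import *
im=cv2.imread("pics/top0.png"); hsv=cv2.cvtColor(im,cv2.COLOR_BGR2HSV)
m=((hsv[...,1]<60)&(hsv[...,2]>110)).astype(np.uint8)
c,_=cv2.findContours(m,cv2.RETR_EXTERNAL,cv2.CHAIN_APPROX_NONE)
for k in c:
    (u,v),r=cv2.minEnclosingCircle(k)
    if 200<u<460 and 130<v<260 and r>4: 
        p=onz("top",u,v,.004); print(round(u,1),round(v,1),"dia mm",round(2000*r*np.linalg.norm(onz("top",u+1,v,.004)-p)),p.round(3))
A=cv2.resize(im[140:240,215:315],None,fx=4,fy=4,interpolation=cv2.INTER_CUBIC)
B=cv2.resize(im[140:240,340:440],None,fx=4,fy=4,interpolation=cv2.INTER_CUBIC)
S=cv2.resize(cv2.imread("pics/scene0.png")[110:220,330:430],(364,400),interpolation=cv2.INTER_CUBIC)
cv2.imwrite("pics/crop.png",np.hstack([A,S])); 
E
```

```text
378.6 224.4 dia mm 28 [ 0.464 -0.167  0.004]
332.5 226.5 dia mm 114 [ 0.462 -0.034  0.004]
435.4 215.7 dia mm 61 [ 0.485 -0.331  0.004]
234.4 214.1 dia mm 70 [0.505 0.248 0.004]
327.5 166.5 dia mm 52 [ 0.636 -0.025  0.004]
381.3 170.6 dia mm 85 [ 0.62  -0.181  0.004]
276.3 147.6 dia mm 50 [0.696 0.123 0.004]
```

View pics/crop.png

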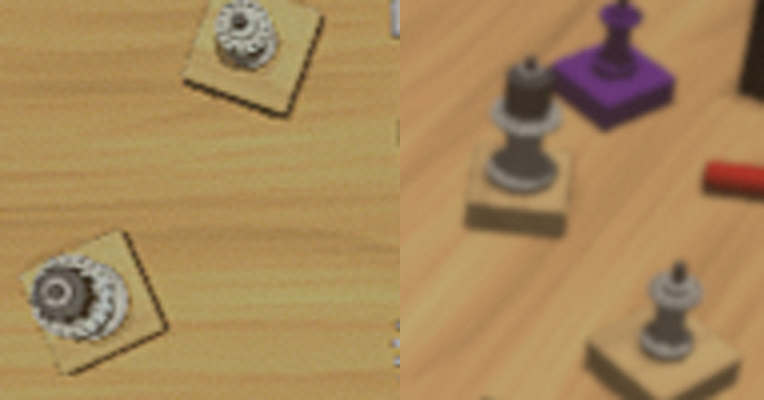

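Crop confirms it: rear hub (block and dark ribbed driver, axle end at top-view (229,213) / scene (366,127)), front hub slim with no driver at (275,145). Sprocket diameters 114/85/61 mm match, so the middle one is at (381,171).

```bash
python3 - <<'E'
from h import *
print("rear axle",onz("top",229.2,213,.142),onz("scene",365.7,127,.142),"block",onz("top",239,215.5,.03))
print("front axle",onz("top",275,145.2,.108)); print("mid scene",onz("scene",321,281,.004))
E
```

```text
rear axle [0.49980419 0.23139263 0.142     ] [0.50613784 0.22980178 0.142     ] block [0.4993817  0.22929248 0.03      ]
front axle [0.67944827 0.11481301 0.108     ]
mid scene [ 0.6251824  -0.18309826  0.004     ]
```

Request:
{"name": "carry_out", "arguments": {
  "plan": [
    {"dp": [0, 0, 0.08], "turn": [0, 0, 0], "gripper": -1},
    {"dp": [0, 0, 0.12], "turn": [0, 0, 0], "gripper": -1},
    {"dp": [0.05, 0.05, 0.12], "turn": [0, 0, 0], "gripper": -1},
    {"dp": [0.1, 0.1, 0.12], "turn": [0, 0, 0], "gripper": -1},
    {"dp": [0.15, 0.15, 0.12], "turn": [0, 0, 0], "gripper": -1}
  ]
}}

```text
clock: 0.52
tcp_pos: [0.3317, -0.4943, 0.3056]
tool_rot: [0.978, 0.209, 0.0, 0.0]
wrist_force: [1.9, -0.1, -0.3]
opening: 0.683
grip_force: 0.0
```

Request:
{"name": "carry_out", "arguments": {
  "plan": [
    {"dp": [0.054, 0.058, 0], "turn": [0, 0, 0], "gripper": -1},
    {"dp": [0.108, 0.116, 0], "turn": [0, 0, 0], "gripper": -1},
    {"dp": [0.162, 0.174, 0], "turn": [0, 0, 0], "gripper": -1},
    {"dp": [0.216, 0.232, 0], "turn": [0, 0, 0], "gripper": -1},
    {"dp": [0.27, 0.29, 0], "turn": [0, 0, 0], "gripper": -1}
  ]
}}

```text
clock: 0.93
tcp_pos: [0.4672, -0.3483, 0.3053]
tool_rot: [0.978, 0.21, -0.0, -0.0]
wrist_force: [0.6, -0.8, 0.4]
opening: 0.323
grip_force: 0.0
```

Request:
{"name": "carry_out", "arguments": {
  "plan": [
    {"dp": [0.054, 0.058, 0], "turn": [0, 0, 0], "gripper": -1},
    {"dp": [0.108, 0.116, 0], "turn": [0, 0, 0], "gripper": -1},
    {"dp": [0.162, 0.174, 0], "turn": [0, 0, 0], "gripper": -1},
    {"dp": [0.216, 0.232, 0], "turn": [0, 0, 0], "gripper": -1},
    {"dp": [0.27, 0.29, 0], "turn": [0, 0, 0], "gripper": -1}
  ]
}}

```text
clock: 1.35
tcp_pos: [0.6022, -0.2034, 0.3052]
tool_rot: [0.978, 0.21, -0.0, -0.0]
wrist_force: [1.3, -1.7, 0.1]
opening: 0.011
grip_force: 0.0
```

Request:
{"name": "carry_out", "arguments": {
  "plan": [
    {"dp": [0.04, 0.042, -0.04], "turn": [0, 0, 0], "gripper": -1},
    {"dp": [0.04, 0.042, -0.12], "turn": [0, 0, 0], "gripper": -1},
    {"dp": [0.04, 0.042, -0.2], "turn": [0, 0, 0], "gripper": -1},
    {"dp": [0.04, 0.042, -0.28], "turn": [0, 0, 0], "gripper": -1},
    {"dp": [0.04, 0.042, -0.31], "turn": [0, 0, 0], "gripper": -1}
  ]
}}

```text
clock: 1.77
tcp_pos: [0.6181, -0.1831, 0.1442]
tool_rot: [0.978, 0.21, -0.004, -0.002]
wrist_force: [-1.4, -0.8, -0.9]
opening: -0.0
grip_force: 0.0
```

```bash
python3 - <<'E'
from h import *
i=camera_info("wrist"); im=capture("wrist"); s=read_state(); print(s["tcp_pos"],s["clock"])
E=i["extrinsics"];f=200/np.tan(np.radians(i["fovy"]/2))
q=E[:3,:3].T@(np.array([.622,-.182,.005])-E[:3,3]); u=(i["cx"]-f*q[0]/q[2],i["cy"]+f*q[1]/q[2]); print("expected sprocket px",u)
cv2.drawMarker(im,(int(u[0]),int(u[1])),(0,0,255),0,14)
cv2.imwrite("pics/w1.png",im)
E
```

```text
[ 0.61746949 -0.18312462  0.14319345] 1.8167
expected sprocket px (np.float64(316.1301890822443), np.float64(188.95753871358906))
```

View pics/w1.png

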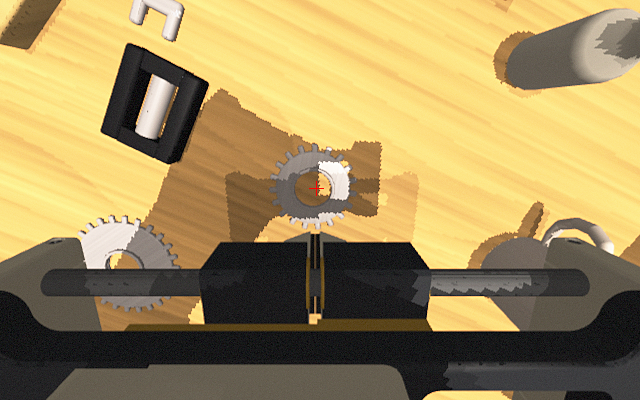

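The wrist view shows the middle sprocket centred at (314,187), 2–3 px from the prediction, so I'm descending and holding.

Request:
{"name": "carry_out", "arguments": {
  "plan": [
    {"dp": [0.006, 0.002, -0.06], "turn": [0, 0, 0], "gripper": -1},
    {"dp": [0.006, 0.002, -0.11], "turn": [0, 0, 0], "gripper": -1},
    {"dp": [0.006, 0.002, -0.14], "turn": [0, 0, 0], "gripper": -1},
    {"dp": [0.006, 0.002, -0.16], "turn": [0, 0, 0], "gripper": -1},
    {"dp": [0.006, 0.002, -0.16], "turn": [0, 0, 0], "gripper": -1}
  ]
}}

```text
clock: 2.23
tcp_pos: [0.6235, -0.1829, 0.069]
tool_rot: [0.978, 0.21, -0.001, -0.001]
wrist_force: [-0.8, -0.5, -0.6]
opening: 0.007
grip_force: 0.0
```

Request:
{"name": "carry_out", "arguments": {
  "plan": [
    {"dp": [0, 0, 0], "turn": [0, 0, 0], "gripper": -1},
    {"dp": [0, 0, 0], "turn": [0, 0, 0], "gripper": -1},
    {"dp": [0, 0, 0], "turn": [0, 0, 0], "gripper": -1},
    {"dp": [0, 0, 0], "turn": [0, 0, 0], "gripper": -1},
    {"dp": [0, 0, 0], "turn": [0, 0, 0], "gripper": -1}
  ]
}}

```text
clock: 2.65
tcp_pos: [0.6249, -0.1831, 0.0714]
tool_rot: [0.978, 0.21, 0.001, 0.0]
wrist_force: [-0.6, -0.4, 1.2]
opening: -0.0
grip_force: 0.0
```

Request:
{"name": "carry_out", "arguments": {
  "plan": [
    {"dp": [0, 0, 0], "turn": [0, 0, 0], "gripper": -1},
    {"dp": [0, 0, 0], "turn": [0, 0, 0], "gripper": -1},
    {"dp": [0, 0, 0], "turn": [0, 0, 0], "gripper": -1},
    {"dp": [0, 0, 0], "turn": [0, 0, 0], "gripper": -1},
    {"dp": [0, 0, 0], "turn": [0, 0, 0], "gripper": -1}
  ]
}}

```text
clock: 3.07
tcp_pos: [0.6244, -0.183, 0.0705]
tool_rot: [0.978, 0.21, -0.0, -0.0]
wrist_force: [0.3, 0.8, 0.2]
opening: 0.003
grip_force: 0.0
```

Request:
{"name": "carry_out", "arguments": {
  "plan": [
    {"dp": [0, 0, 0], "turn": [0, 0, 0], "gripper": -1},
    {"dp": [0, 0, 0], "turn": [0, 0, 0], "gripper": -1},
    {"dp": [0, 0, 0], "turn": [0, 0, 0], "gripper": -1},
    {"dp": [0, 0, 0], "turn": [0, 0, 0], "gripper": -1},
    {"dp": [0, 0, 0], "turn": [0, 0, 0], "gripper": -1}
  ]
}}

```text
clock: 3.48
tcp_pos: [0.6244, -0.183, 0.0705]
tool_rot: [0.978, 0.21, -0.0, 0.0]
wrist_force: [0.8, 0.3, 0.5]
opening: 0.008
grip_force: 0.0
```

Request:
{"name": "carry_out", "arguments": {
  "plan": [
    {"dp": [0, 0, 0], "turn": [0, 0, 0], "gripper": -1},
    {"dp": [0, 0, 0], "turn": [0, 0, 0], "gripper": -1},
    {"dp": [0, 0, 0], "turn": [0, 0, 0], "gripper": -1},
    {"dp": [0, 0, 0], "turn": [0, 0, 0], "gripper": -1},
    {"dp": [0, 0, 0], "turn": [0, 0, 0], "gripper": -1}
  ]
}}

```text
clock: 3.9
tcp_pos: [0.6244, -0.183, 0.0705]
tool_rot: [0.978, 0.21, -0.0, -0.0]
wrist_force: [-0.2, -0.8, -0.0]
opening: 0.004
grip_force: 0.0
```

Request:
{"name": "carry_out", "arguments": {
  "plan": [
    {"dp": [0, 0, 0], "turn": [0, 0, 0], "gripper": -1},
    {"dp": [0, 0, 0], "turn": [0, 0, 0], "gripper": -1},
    {"dp": [0, 0, 0], "turn": [0, 0, 0], "gripper": -1},
    {"dp": [0, 0, 0], "turn": [0, 0, 0], "gripper": -1},
    {"dp": [0, 0, 0], "turn": [0, 0, 0], "gripper": -1}
  ]
}}

```text
clock: 4.32
tcp_pos: [0.6244, -0.183, 0.0705]
tool_rot: [0.978, 0.21, -0.0, 0.0]
wrist_force: [-0.1, 0.4, -0.3]
opening: 0.007
grip_force: 0.0
```

Request:
{"name": "carry_out", "arguments": {
  "plan": [
    {"dp": [0, 0, 0], "turn": [0, 0, 0], "gripper": -1},
    {"dp": [0, 0, 0], "turn": [0, 0, 0], "gripper": -1},
    {"dp": [0, 0, 0], "turn": [0, 0, 0], "gripper": -1},
    {"dp": [0, 0, 0], "turn": [0, 0, 0], "gripper": -1},
    {"dp": [0, 0, 0], "turn": [0, 0, 0], "gripper": -1}
  ]
}}

```text
clock: 4.73
tcp_pos: [0.6245, -0.183, 0.0706]
tool_rot: [0.978, 0.21, 0.0, 0.0]
wrist_force: [-0.4, -1.1, 0.6]
opening: 0.005
grip_force: 0.0
```

Request:
{"name": "carry_out", "arguments": {
  "plan": [
    {"dp": [0, 0, 0.08], "turn": [0, 0, 0], "gripper": -1},
    {"dp": [0, 0, 0.16], "turn": [0, 0, 0], "gripper": -1},
    {"dp": [0, 0, 0.24], "turn": [0, 0, 0], "gripper": -1},
    {"dp": [0, 0, 0.32], "turn": [0, 0, 0], "gripper": -1},
    {"dp": [0, 0, 0.4], "turn": [0, 0, 0], "gripper": -1}
  ]
}}

```text
clock: 5.15
tcp_pos: [0.624, -0.1829, 0.2727]
tool_rot: [0.978, 0.21, 0.0, 0.0]
wrist_force: [1.0, 0.2, 0.1]
opening: 0.006
grip_force: 0.0
```

Request:
{"name": "carry_out", "arguments": {
  "plan": [
    {"dp": [-0.022, 0.075, 0.03], "turn": [0, 0, 0], "gripper": -1},
    {"dp": [-0.044, 0.15, 0.05], "turn": [0, 0, 0], "gripper": -1},
    {"dp": [-0.066, 0.225, 0.05], "turn": [0, 0, 0], "gripper": -1},
    {"dp": [-0.088, 0.3, 0.05], "turn": [0, 0, 0], "gripper": -1},
    {"dp": [-0.11, 0.375, 0.05], "turn": [0, 0, 0], "gripper": -1}
  ]
}}

```text
clock: 5.57
tcp_pos: [0.5686, 0.0061, 0.296]
tool_rot: [0.978, 0.21, 0.0, 0.0]
wrist_force: [1.1, 1.2, -0.0]
opening: 0.008
grip_force: 0.0
```

Request:
{"name": "carry_out", "arguments": {
  "plan": [
    {"dp": [-0.022, 0.075, 0], "turn": [0, 0, 0], "gripper": -1},
    {"dp": [-0.044, 0.15, 0], "turn": [0, 0, 0], "gripper": -1},
    {"dp": [-0.066, 0.225, 0], "turn": [0, 0, 0], "gripper": -1},
    {"dp": [-0.088, 0.3, 0], "turn": [0, 0, 0], "gripper": -1},
    {"dp": [-0.11, 0.375, 0], "turn": [0, 0, 0], "gripper": -1}
  ]
}}

```text
clock: 5.98
tcp_pos: [0.5135, 0.1936, 0.2958]
tool_rot: [0.978, 0.21, 0.0, 0.0]
wrist_force: [0.2, 1.0, 0.2]
opening: 0.002
grip_force: 0.0
```

Request:
{"name": "carry_out", "arguments": {
  "plan": [
    {"dp": [-0.024, 0.072, 0], "turn": [0, 0, 0], "gripper": -1},
    {"dp": [-0.024, 0.072, 0], "turn": [0, 0, 0], "gripper": -1},
    {"dp": [-0.024, 0.072, 0], "turn": [0, 0, 0], "gripper": -1},
    {"dp": [-0.024, 0.072, 0], "turn": [0, 0, 0], "gripper": -1}
  ]
}}

```text
clock: 6.32
tcp_pos: [0.5025, 0.2276, 0.2955]
tool_rot: [0.978, 0.21, -0.0, 0.0]
wrist_force: [-0.1, -0.8, 0.5]
opening: 0.001
grip_force: 0.0
```

```bash
python3 - <<'E'
from h import *
i=camera_info("wrist"); im=capture("wrist"); s=read_state(); print(s["tcp_pos"],s["clock"])
E=i["extrinsics"];f=200/np.tan(np.radians(i["fovy"]/2))
q=E[:3,:3].T@(np.array([.502,.230,.142])-E[:3,3]); u=(i["cx"]-f*q[0]/q[2],i["cy"]+f*q[1]/q[2]); print("expected px",u)
cv2.drawMarker(im,(int(u[0]),int(u[1])),(0,0,255),0,14)
cv2.imwrite("pics/w2.png",im)
E
```

```text
[0.50286927 0.22682417 0.29543715] 6.3667
expected px (np.float64(312.3669697310843), np.float64(189.7725916193781))
```

View pics/w2.png

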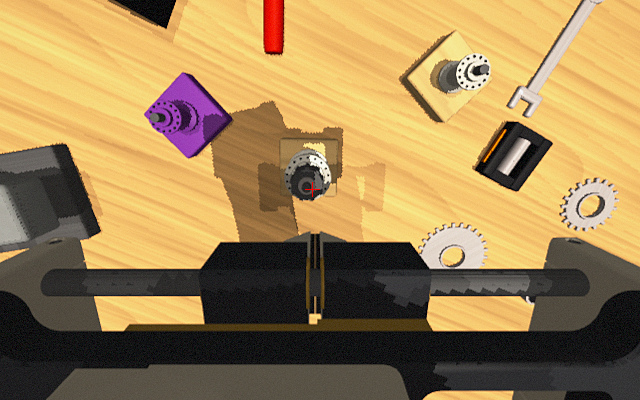

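The wrist view shows the rear hub's axle end at about (305,187), 7 px left of the prediction, so I'll correct for that.

```bash
python3 - <<'E'
from h import *
print(onz("wrist",305,187,.142),read_state()["tcp_pos"])
E
```

```text
[0.50197282 0.23717597 0.142     ] [0.50286927 0.22682417 0.29543715]
```

Request:
{"name": "carry_out", "arguments": {
  "plan": [
    {"dp": [0, 0.012, -0.06], "turn": [0, 0, 0], "gripper": -1},
    {"dp": [0, 0.012, -0.12], "turn": [0, 0, 0], "gripper": -1},
    {"dp": [0, 0.012, -0.17], "turn": [0, 0, 0], "gripper": -1},
    {"dp": [0, 0.012, -0.195], "turn": [0, 0, 0], "gripper": -1},
    {"dp": [0, 0.012, -0.195], "turn": [0, 0, 0], "gripper": -1}
  ]
}}

```text
clock: 6.78
tcp_pos: [0.5016, 0.2312, 0.195]
tool_rot: [0.978, 0.208, -0.003, 0.001]
wrist_force: [-1.0, -0.1, 0.3]
opening: 0.011
grip_force: 0.0
```

Request:
{"name": "carry_out", "arguments": {
  "plan": [
    {"dp": [0, 0, 0], "turn": [0, 0, 0], "gripper": -1},
    {"dp": [0, 0, 0], "turn": [0, 0, 0], "gripper": -1},
    {"dp": [0, 0, 0], "turn": [0, 0, 0], "gripper": -1},
    {"dp": [0, 0, 0], "turn": [0, 0, 0], "gripper": -1},
    {"dp": [0, 0, 0], "turn": [0, 0, 0], "gripper": -1}
  ]
}}

```text
clock: 7.2
tcp_pos: [0.5029, 0.2341, 0.1989]
tool_rot: [0.978, 0.21, 0.001, -0.0]
wrist_force: [-0.5, -0.3, -0.8]
opening: 0.004
grip_force: 0.0
```

Request:
{"name": "carry_out", "arguments": {
  "plan": [
    {"dp": [0, 0, 0], "turn": [0, 0, 0], "gripper": -1},
    {"dp": [0, 0, 0], "turn": [0, 0, 0], "gripper": -1},
    {"dp": [0, 0, 0], "turn": [0, 0, 0], "gripper": -1},
    {"dp": [0, 0, 0], "turn": [0, 0, 0], "gripper": -1},
    {"dp": [0, 0, 0], "turn": [0, 0, 0], "gripper": -1}
  ]
}}

```text
clock: 7.62
tcp_pos: [0.5024, 0.234, 0.198]
tool_rot: [0.978, 0.21, -0.0, 0.0]
wrist_force: [0.0, 0.7, 0.0]
opening: 0.005
grip_force: 0.0
```

```bash
python3 - <<'E'
from h import *
a=cv2.resize(capture("scene")[60:220,290:450],(400,400)); b=cv2.resize(capture("wrist"),None,fx=.6,fy=.6)
b=cv2.copyMakeBorder(b,0,160,0,0,0); cv2.imwrite("pics/f.png",np.hstack([a,b])); print(read_state()["tcp_pos"])
E
```

```text
[0.50239675 0.23402151 0.19800621]
```

View pics/f.png

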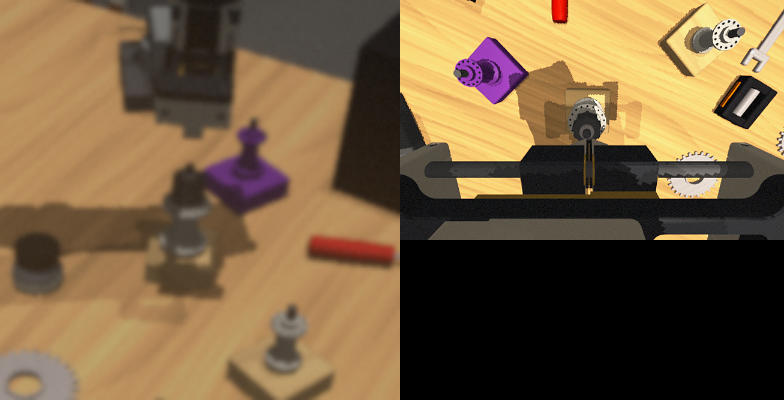

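The fingertips at crop (190,133) sit just above the rear hub's axle end at crop (187,168). They are aligned in the wrist view too, and nothing has been touched.

```bash
python3 -c "
from bench import *
print(job_done())"
```

```text
the job is handed in; nothing more can be done
None
```

The arm held over the middle sprocket for about 2.5 s, then moved to the rear hub and stayed pointing at its axle end with no contact seen; the job is handed in, but no verdict was returned.

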